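Set up the carving blank that matches the pattern on show

TASK

A finished carving stands in the low wooden frame as the pattern for the next pupil: either the little house, which is carved from the square blank, or the mushroom, which is carved from the round blank. Look which of the two is in the frame, and stand the matching raw blank upright in the shallow square socket joined to that frame, flat on the socket's floor, then let go. Leave the other blank standing where it is.

Things in the scene. Friction and masses are not known exactly. Their poses are not given: they have to be found in the camera images.
- socket (a point): Centre of the floor (12 mm above the bench) of the square socket on the fixed brown wooden stand: 80 x 80 mm inside, rim 16 mm wide, 20 mm high above the floor. z up; yaw up to 15 degrees. Joined to it, centred 140 mm along this point's +y, is the pattern frame: a low rim, 90 x 90 mm inside, 18 mm high, no floor, in which one pattern stands.
- model_house: Carved house with gable roof and chimney, about 54 mm square, 90 mm tall, fixed; origin at the centre of its underside, z up. It stands in the pattern frame (about 140 mm from the socket) or far off on the bench (over 400 mm from the socket); then the other pattern, a mushroom (round cap 54 mm across, 87 mm tall), stands in the frame.
- square_center (a point): Centre (half-way up) of the square blank: a plain block of pale wood, 48 x 48 mm and 90 mm tall, about 0.1 kg, standing upright on the bench, loose. z points up, x and y are square to its side faces.
- round_center (a point): Centre (half-way up) of the round blank: a plain cylinder of pale wood, 50 mm in diameter and 90 mm tall, about 0.09 kg, standing upright on the bench, loose. z points up along its axis.
There are look-alikes about, which are no part of the job. What is shaped like the part that bears square_center but purple is not meant. Leave any purple look-alike of the part that bears round_center alone.

How it is judged:
By the outcome, as a careful person would: the job done as asked, in the order asked, and still so for the second after the job is handed in, with the robot touching nothing.
It also fails if it takes over 35 s, if anything falls off the work surface, if the arm or the gripper's body presses on something with over 40 N, if the wrist force passes 120 N, or if a joint passes its speed limit or range.

ROBOT

A 6-joint arm with a two-finger parallel gripper is mounted at the origin on the work surface. World frame = base frame: x ahead of the robot, y to its left, z up, the work surface at z = 0. Lengths are in m, angles in rad, forces in N, time in s.
With the tool pointing down it reaches from about 0.325 to 0.875 m from the base axis. Payload 4.4 kg.
Tool frame: the origin (TCP) lies at the very end of the fingers, on their centre line; the grasp point (between the pads) lies 19 mm behind it; z points along the fingers, y is the line along which they close (so a half turn about z gives the same grasp; the last joint's range is limited). The gripper opens to 85 mm and grips with 20 to 120 N. Pads are 22 mm wide; open, the fingers measure 114 mm over their backs; the gripper's body (76 mm by 85 mm) begins 54 mm behind the grasp point. The pads swing forward as they close: fully open they stand 13 mm farther back than shut.
Start: joints at [-1.345, 0.207, 1.542, -0, 1.393, -0.15], TCP at [0.212, -0.535, 0.231] pointing down, gripper open.
Joint ranges: [-2.73, 2.73], [-0.86, 2.22], [0.23, 2.46], [-1.11, 4.25], [0.08, 2.63], [-2.82, 2.82]. Speed limits (rad/s): [2.79, 2.79, 3.14, 3.14, 3.14, 3.14].

INTERFACE

Orientations are given as a unit quaternion [x, y, z, w].
In Python, from bench import manip gives the robot as it stands. The module is installed in compiled form; this text tells all that it offers.
- The arm moves only by the shell command python3 -m handwheel 'ROWS' [OPENING]. ROWS is JSON, a list of rows, each a list of 6 numbers: the shift along the tool's x, y, z in mm, then the turn, a rotation vector about the tool's x, y, z in degrees. A call has 1 to 20 rows; each row is the pose to reach, as a shift and turn from the pose commanded when the call began, along the tool's axes at that moment; what a row does not reach only later rows make up. A row lasts 1/8 s, in which the tool goes at most 62.5 mm and 10.7 degrees, less where a joint would pass 70% of its speed; a pose out of reach is approached as far as the arm can. A call with a gripper value outside its range is refused whole. OPENING is the closure in counts, from 0 (fully open) to 255 (shut), set as the call begins (- or left out, the last holds). The fingers move at their own pace and stop on an object; the grip force is fixed at half the most. Time passes only in rows, so rows that repeat a pose let the fingers close. It gives the time, the measured TCP pose, the force, the opening and the grip force at its end, in the units of the state.
- manip.sense(): the state, without advancing time (a new reading comes with each control period).
- manip.snapshot(name): name is "scene" or "top" or "wrist"; returns the picture (400x640x3 uint8, red, green, blue); there is no depth.
- manip.calibration(name): a dict with "fx", "fy", "cx", "cy" (pixels), "R" (3x3) and "t" (3): a world point X has camera coordinates R X + t. Camera axes: x right, y down, z forward; pixel columns grow to the right and rows downward; lengths in m; the calibration is good to about 2 mm. The wrist camera is an equidistant fisheye: a pixel r from the principal point sees the ray r / f radians off the axis. A picture is of the moment at which its call begins: read the wrist's pose just before it. calibration takes no time and is no camera call; for the wrist camera it gives the pose at the moment of the call.
- manip.sign_off(): hands the job in; it is judged then, once.
The state is a dict: "clock": time; "joint_pos": joint angles; "qvel": joint speeds; "tau": joint torques, N m; "tool_pos": TCP position; "orientation": TCP orientation; "contact_force": force on the tool from outside, world axes, zero at the start; "torque": the same for the moment, N m; "opening": opening from 0.0 (shut) to 1.0 (fully open); "grasp_force": force on a finger pad.
Only numpy, scipy, OpenCV 4.12 (cv2) and the standard library are available. Lean on these libraries where they do the work, as an engineer would, in place of code of your own. Each camera call takes 0.05 s, during which the arm holds its last target. There are 200 camera calls.

## Working session

There is one attempt and no reset: what is moved stays moved. The work goes in short steps, Python scripts to look and compute and a shell command to move; the robot and the scene stay as the last step left them, time stands still between calls to the robot, and variables do not carry over. Pictures are saved under pics/ and viewed, at most 10 in all, crops included, and the job is handed in when it is done.

```bash
mkdir -p pics
python3 - <<'E'
from bench import manip
import cv2,numpy as np
for n in("scene","top"):
    im=manip.snapshot(n); cv2.imwrite(f"pics/{n}0.png",im[:,:,::-1])
    c=manip.calibration(n); print(n,{k:np.round(v,3).tolist() for k,v in c.items()})
print(manip.sense())
E
```

```text
scene {'fx': 422.765, 'fy': 422.765, 'cx': 312.523, 'cy': 198.259, 'R': [[0.149, 0.989, -0.011], [0.773, -0.123, -0.622], [-0.617, 0.085, -0.783]], 't': [0.018, -0.364, 1.386]}
top {'fx': 426.863, 'fy': 426.863, 'cx': 320.527, 'cy': 199.883, 'R': [[0.053, -0.999, 0.001], [-0.974, -0.052, -0.223], [0.222, 0.011, -0.975]], 't': [-0.123, 0.55, 1.024]}
{'clock': 0.1, 'joint_pos': array([-1.34453570e+00,  2.07358689e-01,  1.54283995e+00,  5.32741584e-05,
        1.39346943e+00, -1.50521780e-01]), 'qvel': array([-0.0002112 , -0.00044858, -0.00270501,  0.00173223,  0.00084684,
        0.0016835 ]), 'tau': array([ 3.31545689e-04, -3.84091187e+01, -2.92547733e+01, -2.53558546e-04,
        4.92366569e-03,  3.58118552e-05]), 'tool_pos': array([ 0.21139833, -0.53399439,  0.2302146 ]), 'orientation': array([ 9.82307155e-01,  1.87274065e-01, -1.30922716e-05, -1.03795517e-03]), 'contact_force': array([ 0.01484948, -0.07310148,  0.4286696 ]), 'torque': array([-0.0439752 ,  0.01035892, -0.01848006]), 'grasp_force': 0.0, 'opening': 1.0022558939462962}
```

View pics/scene0.png

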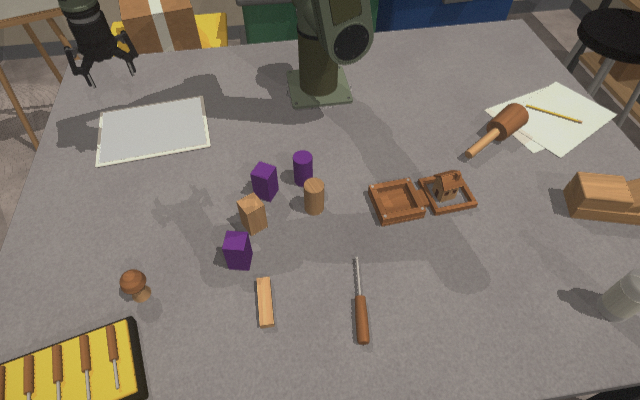

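View pics/top0.png

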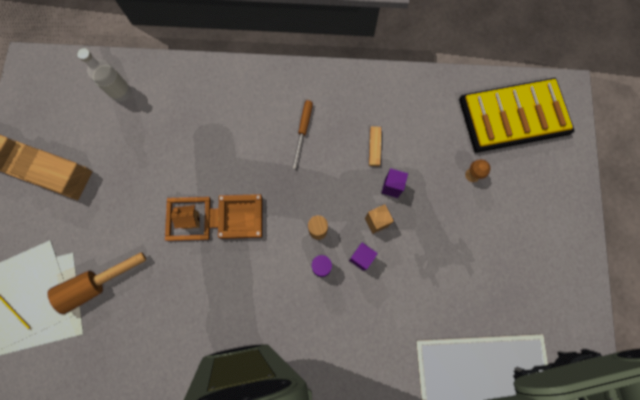

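The house stands in the frame (top (185,218), scene (447,187)) and the mushroom is far off (scene (135,283)), so I need the square blank.

Candidates for it:
- Pale square block: top (379,217), scene (252,214).
- Purple blocks: top (395,182) and (363,256). Excluded.
- Flat pale stick: top (376,146). Excluded.
- Round blank: top (318,226). Excluded.

Next I check the choice in a close crop.

Run:
```python
import cv2,numpy as np
a=cv2.imread("pics/top0.png"); b=cv2.imread("pics/scene0.png")
A=cv2.resize(a[165:280,160:420],None,fx=3,fy=3,interpolation=cv2.INTER_CUBIC)
B=cv2.resize(b[180:250,220:480],None,fx=3,fy=3,interpolation=cv2.INTER_CUBIC)
cv2.imwrite("pics/crop1.png",np.vstack([A,B]))
```

```text
(no output)
```

View pics/crop1.png

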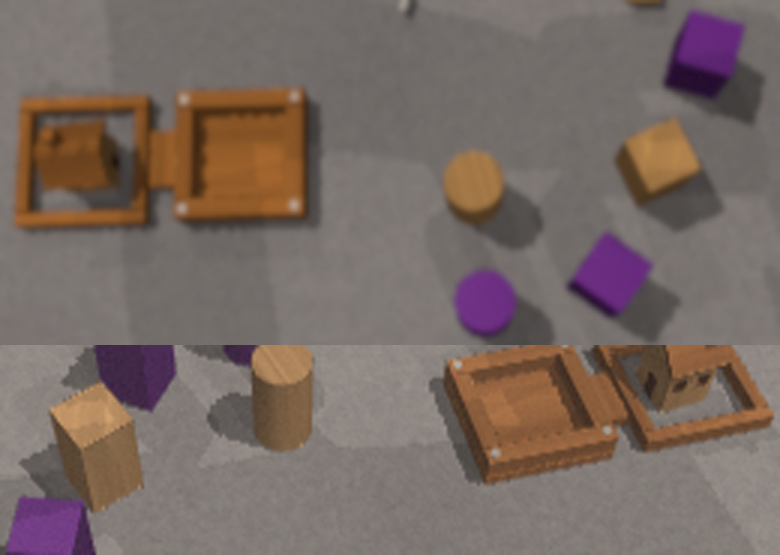

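The crop confirms a house with windows and gable in the frame. The pale square block's top is near crop (663,155), and the socket's rim pins are at crop (183,98), (295,96), (294,205) and (181,208). Now I measure them.

```bash
cat > h.py <<'E'
import cv2,numpy as np
from bench import manip
def cast(name,uv,z):
    c=manip.calibration(name);R=np.array(c["R"]);C=-R.T@np.array(c["t"])
    uv=np.atleast_2d(np.float64(uv));d=np.c_[(uv[:,0]-c["cx"])/c["fx"],(uv[:,1]-c["cy"])/c["fy"],np.ones(len(uv))]@R
    return C+d*((z-C[2])/d[:,2:])
E
python3 - <<'E'
from h import *
a=cv2.imread("pics/top0.png");hsv=cv2.cvtColor(a,cv2.COLOR_BGR2HSV)
# block: print V for threshold
m=((hsv[...,0]<25)&(hsv[...,1]>90)).astype(np.uint8)
w=m.copy();w[:195]=0;w[245:]=0;w[:,:355]=0;w[:,410:]=0
v=hsv[...,2][w>0];t,_=cv2.threshold(v.reshape(-1,1),0,255,cv2.THRESH_OTSU)
top=(w>0)&(hsv[...,2]>t)
for name,mm in(("all",w),("top",top.astype(np.uint8))):
    c=max(cv2.findContours(mm,0,2)[0],key=cv2.contourArea).reshape(-1,2)
    P=cast("top",c,.09)[:,:2].astype(np.float32)*1000
    print(name,t,cv2.minAreaRect(P))
g=a.min(axis=2)
pins=[]
for x,y in((183,98),(295,96),(294,205),(181,208)):
    u,v=int(160+x/3),int(165+y/3);s=g[v-4:v+5,u-4:u+5].astype(float);s=np.clip(s-np.percentile(s,80),0,None)
    yy,xx=np.mgrid[v-4:v+5,u-4:u+5];pins.append(((xx*s).sum()/s.sum(),(yy*s).sum()/s.sum()))
P=cast("top",pins,.032);print(np.round(pins,1).tolist(),np.round(P*1000).tolist())
print("socket",P.mean(0), [np.linalg.norm(P[i]-P[i-1]) for i in range(4)])
e=(P[0]+P[3]-P[1]-P[2]);print("yaw of +y dir",np.degrees(np.arctan2(e[1],e[0]))-90)
e=(P[0]+P[1]-P[2]-P[3]);print("yaw of x dir",np.degrees(np.arctan2(e[1],e[0])))
E
```

```text
all 123.0 ((511.5874938964844, -238.5645751953125), (53.233150482177734, 60.31465530395508), 28.1826114654541)
top 123.0 ((517.418212890625, -242.97946166992188), (47.13618850708008, 46.96846008300781), 28.035633087158203)
[[220.8, 196.8], [258.0, 195.8], [257.5, 232.9], [219.6, 234.3]] [[557.0, 168.0, 32.0], [565.0, 71.0, 32.0], [468.0, 64.0, 32.0], [459.0, 161.0, 32.0]]
socket [0.51221095 0.11609432 0.032     ] [np.float64(0.09901877355891456), np.float64(0.09744308102842544), np.float64(0.09800191492585546), np.float64(0.09735687574322023)]
yaw of +y dir 4.939076127184222
yaw of x dir 4.2014186969574805
```

```bash
python3 -m handwheel '[[130,-50,0,0,0,-32],[260,-105,0,0,0,-64],[391,-158,0,0,0,-96.4],[391,-158,0,0,0,-96.4],[391,-158,0,0,0,-96.4],[391,-158,0,0,0,-96.4],[391,-158,0,0,0,-96.4],[391,-158,0,0,0,-96.4],[391,-158,0,0,0,-96.4],[391,-158,0,0,0,-96.4],[391,-158,0,0,0,-96.4],[391,-158,0,0,0,-96.4],[391,-158,0,0,0,-96.4]]' 0
python3 - <<'E'
from h import *
s=manip.sense();c=manip.calibration("wrist");cv2.imwrite("pics/w1.png",manip.snapshot("wrist")[:,:,::-1])
print(s["tool_pos"],s["orientation"],s["joint_pos"],c)
import pickle;pickle.dump(c,open("w1.pkl","wb"))
E
```

```text
clock: 1.72
tool_pos: [0.5169, -0.2441, 0.2313]
orientation: [0.516, 0.857, 0.0, 0.0]
contact_force: [0.7, -0.4, -0.2]
opening: 0.997
grasp_force: 0.0
[ 0.51687918 -0.24408402  0.23130686] [5.15626499e-01 8.56813464e-01 2.66912481e-05 9.40483299e-06] [-5.92592194e-01  1.99426159e-01  1.55000618e+00  5.51473293e-05
  1.39214424e+00 -1.07992095e+00] {'fx': 309.70691628693146, 'fy': 309.70691628693146, 'cx': 321.2575151282254, 'cy': 198.22483262854604, 'R': array([[ 8.83487902e-01,  4.68453746e-01,  4.63673270e-04],
       [ 4.49619329e-01, -8.48243838e-01,  2.79865771e-01],
       [ 1.31497477e-01, -2.47049546e-01, -9.60039028e-01]]), 't': array([-0.34389665, -0.4759288 ,  0.24910703])}
```

View pics/w1.png

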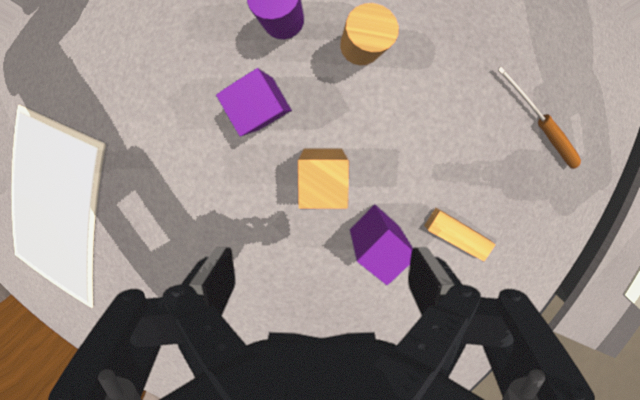

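The wrist view shows the pale block at (323,180), its sides parallel to the closing line. The nearest purple block's top is near (388,262), close to the right finger. I measure both.

```bash
cat >> h.py <<'E'
def castw(c,uv,z):
    R=np.array(c["R"]);C=-R.T@np.array(c["t"]);uv=np.atleast_2d(np.float64(uv))
    p=(uv-[c["cx"],c["cy"]])/c["fx"];r=np.linalg.norm(p,axis=1,keepdims=True)
    d=np.c_[p/r*np.sin(r),np.cos(r)]@R
    return C+d*((z-C[2])/d[:,2:])
E
python3 - <<'E'
from h import *
import pickle;c=pickle.load(open("w1.pkl","rb"))
a=cv2.imread("pics/w1.png");h=cv2.cvtColor(a,cv2.COLOR_BGR2HSV)
H,S,V=[h[...,i].astype(int) for i in range(3)]
R=np.array(c["R"])
def rep(name,m,box):
    w=np.zeros(m.shape,np.uint8);x0,y0,x1,y1=box;w[y0:y1,x0:x1]=m[y0:y1,x0:x1]
    k=max(cv2.findContours(w,0,2)[0],key=cv2.contourArea).reshape(-1,2)
    P=castw(c,k,.09)[:,:2].astype(np.float32)*1000
    r=cv2.minAreaRect(P);print(name,np.round(r[0],1),np.round(r[1],1),round(r[2],1));return r
wood=(H<28)&(S>90)
t,_=cv2.threshold(V[130:220,285:360][wood[130:220,285:360]].astype(np.uint8).reshape(-1,1),0,255,cv2.THRESH_OTSU)
b=rep("block",wood&(V>t),(285,130,360,220))
pur=(H>125)&(H<160)&(S>90)
pv=V[200:290,345:412][pur[200:290,345:412]].astype(np.uint8).reshape(-1,1);t,_=cv2.threshold(pv,0,255,cv2.THRESH_OTSU)
q=rep("purple1",pur&(V>t),(345,200,412,290))
ax=np.array([np.cos(np.radians(28)),np.sin(np.radians(28))])
for n,r in(("block",b),("purple1",q)):
    pts=cv2.boxPoints(r)-np.array(b[0]);print(n,"along/perp closing",np.round(np.c_[pts@ax,pts@[ -ax[1],ax[0]]]).tolist())
s=manip.sense();x,y,z,w=s["orientation"]
from scipy.spatial.transform import Rotation as Ro
M=Ro.from_quat(s["orientation"]).as_matrix();print("shift tool mm",M.T@(np.array([b[0][0],b[0][1],46])-s["tool_pos"]*1000),"ydir",np.degrees(np.arctan2(M[1,1],M[0,1])))
E
```

```text
block [ 518.5 -240.8] [47.5 47.5] 27.9
purple1 [ 615.  -278.7] [47.1 46.8] 76.6
block along/perp closing [[-24.0, 24.0], [-24.0, -24.0], [24.0, -24.0], [24.0, 24.0]]
purple1 along/perp closing [[34.0, -81.0], [69.0, -112.0], [100.0, -77.0], [65.0, -46.0]]
shift tool mm [  2.17191069   2.95599419 185.32697638] ydir 27.938201177352255
```

```bash
python3 -m handwheel '[[2,3,40,0,0,0],[2,3,80,0,0,0],[2,3,120,0,0,0],[2,3,150,0,0,0],[2,3,170,0,0,0],[2,3,185,0,0,0],[2,3,185,0,0,0],[2,3,185,0,0,0]]' 0
python3 -m handwheel '[[0,0,0,0,0,0],[0,0,0,0,0,0],[0,0,0,0,0,0],[0,0,0,0,0,0],[0,0,0,0,0,0],[0,0,0,0,0,0],[0,0,0,0,0,0],[0,0,0,0,0,0]]' 255
```

```text
clock: 2.78
tool_pos: [0.5194, -0.2412, 0.0472]
orientation: [0.515, 0.857, -0.0, 0.001]
contact_force: [0.2, 0.1, -0.2]
opening: 0.997
grasp_force: 0.0
clock: 3.78
tool_pos: [0.5194, -0.2412, 0.0473]
orientation: [0.515, 0.857, -0.0, 0.001]
contact_force: [-0.4, 0.4, 5.4]
opening: 0.554
grasp_force: 62.1
```

```bash
python3 -m handwheel '[[0,0,-30,0,0,0],[0,0,-80,0,0,0],[0,0,-130,0,0,0],[0,0,-150,0,0,0],[40,20,-150,0,0,4],[90,45,-150,0,0,8],[140,71,-150,0,0,12],[190,96,-150,0,0,16],[240,121,-150,0,0,20],[290,147,-150,0,0,23.5],[319,161,-150,0,0,23.5],[319,161,-150,0,0,23.5],[319,161,-150,0,0,23.5],[319,161,-150,0,0,23.5]]'
python3 - <<'E'
from h import *
s=manip.sense();print(s["tool_pos"])
cv2.imwrite("pics/s2.png",cv2.resize(manip.snapshot("scene")[60:260,200:500,::-1],None,fx=2,fy=2))
E
```

```text
clock: 5.52
tool_pos: [0.5111, 0.1154, 0.1959]
orientation: [0.679, 0.734, -0.0, -0.0]
contact_force: [-0.5, -0.4, -1.7]
opening: 0.559
grasp_force: 61.9
[0.51113162 0.11535601 0.19594437]
```

View pics/s2.png

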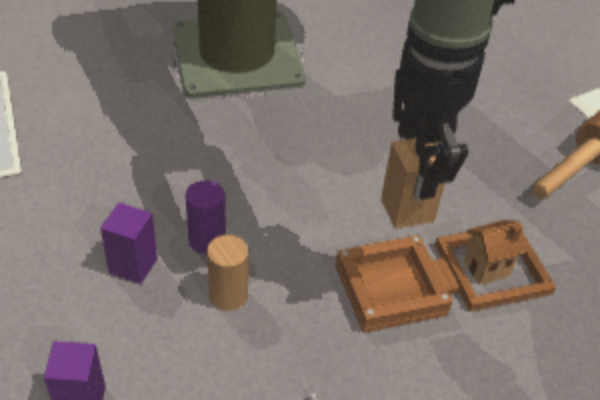

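The block hangs upright in the gripper (crop (412,190)) over the socket (crop (395,280)), and the house and round blank are undisturbed. I lower it now.

```bash
python3 -m handwheel '[[1,1,40,0,0,0],[1,1,80,0,0,0],[1,1,105,0,0,0],[1,1,120,0,0,0],[1,1,128,0,0,0],[1,1,132,0,0,0],[1,1,132,0,0,0],[1,1,132,0,0,0]]'
python3 -m handwheel '[[0,0,1,0,0,0],[0,0,2,0,0,0],[0,0,3,0,0,0],[0,0,3.5,0,0,0],[0,0,3.5,0,0,0]]'
```

```text
clock: 6.58
tool_pos: [0.5128, 0.1177, 0.0651]
orientation: [0.679, 0.734, 0.001, 0.001]
contact_force: [0.5, -0.6, -0.0]
opening: 0.552
grasp_force: 61.9
clock: 7.2
tool_pos: [0.512, 0.1176, 0.0607]
orientation: [0.679, 0.734, -0.0, -0.0]
contact_force: [-0.0, 0.0, -1.0]
opening: 0.552
grasp_force: 61.9
```

```bash
python3 -m handwheel '[[0,0,0.5,0,0,0],[0,0,1,0,0,0],[0,0,1.5,0,0,0],[0,0,1.5,0,0,0]]'
```

```text
clock: 7.7
tool_pos: [0.5121, 0.1176, 0.0593]
orientation: [0.679, 0.734, 0.0, 0.0]
contact_force: [0.1, -0.2, -1.0]
opening: 0.553
grasp_force: 62.1
```

The force still reads only the block's weight (-1 N), so it hasn't touched the floor. I go on in small steps.

```bash
python3 -m handwheel '[[0,0,0.5,0,0,0],[0,0,1,0,0,0],[0,0,1,0,0,0]]'; python3 -m handwheel '[[0,0,0.5,0,0,0],[0,0,0.8,0,0,0],[0,0,0.8,0,0,0]]'
```

```text
clock: 8.07
tool_pos: [0.5122, 0.1177, 0.0592]
orientation: [0.679, 0.734, -0.0, -0.0]
contact_force: [-2.9, -0.9, 6.8]
opening: 0.552
grasp_force: 62.8
clock: 8.45
tool_pos: [0.5121, 0.1176, 0.0592]
orientation: [0.679, 0.734, -0.0, -0.0]
contact_force: [-5.7, -0.9, 11.5]
opening: 0.556
grasp_force: 63.2
```

It touches the floor at the predicted height (TCP 0.0592). Release and retreat.

```bash
python3 -m handwheel '[[0,0,-1,0,0,0],[0,0,-1,0,0,0],[0,0,-1,0,0,0],[0,0,-1,0,0,0],[0,0,-1,0,0,0],[0,0,-1,0,0,0],[0,0,-1,0,0,0],[0,0,-1,0,0,0]]' 0
python3 -m handwheel '[[0,0,-10,0,0,0],[0,0,-25,0,0,0],[0,0,-50,0,0,0],[0,0,-90,0,0,0],[0,0,-140,0,0,0],[0,0,-170,0,0,0],[0,0,-170,0,0,0],[0,0,-170,0,0,0]]' 0
python3 - <<'E'
from h import *
a=manip.snapshot("scene")[130:280,200:500,::-1];b=manip.snapshot("wrist")[:,:,::-1]
cv2.imwrite("pics/s3.png",np.vstack([cv2.resize(a,(500,250)),cv2.resize(b,(500,312))]))
E
```

```text
clock: 9.45
tool_pos: [0.5121, 0.1176, 0.0585]
orientation: [0.679, 0.734, 0.0, 0.0]
contact_force: [0.1, 0.3, 0.7]
opening: 1.001
grasp_force: 0.0
clock: 10.45
tool_pos: [0.5115, 0.1176, 0.2282]
orientation: [0.679, 0.734, -0.0, -0.0]
contact_force: [0.7, -0.2, -0.4]
opening: 1.001
grasp_force: 0.0
```

View pics/s3.png

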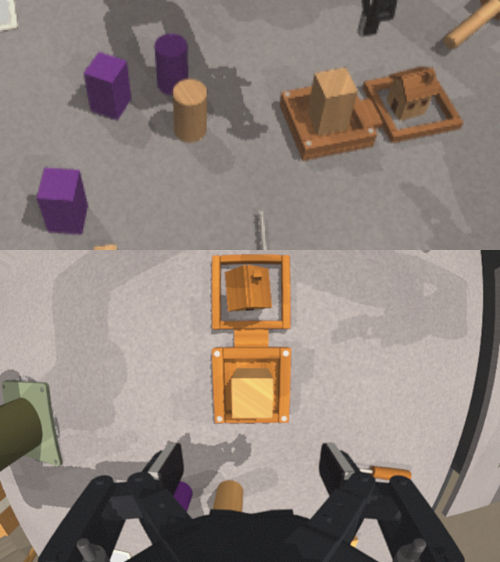

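The square blank stands upright inside the socket (scene crop (332,100), wrist (252,395)), squared to the rim. The gripper is clear, and the round blank still stands at (190,110).

```bash
python3 -c "
from bench import manip
print(manip.sign_off())"
```

```text
the job is handed in; nothing more can be done
None
```

The house was the pattern in the frame, so I stood the square blank upright on the socket floor, let go, and handed the job in at about 10.6 s; the round blank and the purple look-alikes were left alone.

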